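# Draw out the bearing tray

### The job

Only one tray may stand out of the rack at a time: first push the narrow tray that was left open fully home. Then hook a fingertip behind the front lip of the wide tray and draw it out along its rails as far as it goes, without gripping or pressing its front facing. Leave the third tray shut, leave the bearing ring lying in the wide tray and the jar, roller and carton where they stand, and finish clear of everything.

Things in the scene. Friction and masses are not known exactly. Their poses are not given: they have to be found in the camera images.
- open_lip (a point): Steel tray 90 mm wide, 236 mm long, on rails. Point (moves with the tray): middle of the top edge of its front lip, on the lip's rear face, 78 mm above the bench. x points into the rack (tray comes out along -x), y along the lip, z up. Lip: upright plate 4 mm thick, 90 mm wide. Its 5 mm front facing ends 9 mm in front of this point. Left open, 70 to 110 mm out.
- open_tray (a joint): How far the narrow open tray stands out of the rack, m: 0 fully home, 0.12 at its outer stop. Stays where it is left; about 2.5 N of rail friction plus light damping (8 N s/m).
- wide_lip (a point): Steel tray 140 mm wide, 236 mm long, on rails. Point (moves with the tray): middle of the top edge of its front lip, on the lip's rear face, 78 mm above the bench. x points into the rack (tray comes out along -x), y along the lip, z up. Lip: upright plate 4 mm thick, 140 mm wide. Behind it a clear well 80 mm long, 134 mm wide, floor 20 mm above the bench, ending at a cross wall.
- wide_tray (a joint): How far the wide tray stands out of the rack, m: 0 fully home, 0.12 at its outer stop. It starts shut or up to 0.015 out. Stays where it is left; about 2.5 N of rail friction plus light damping (8 N s/m). Side walls of all trays reach 56 mm above the bench, the wide one's cross wall 52 mm; the bearing ring lies behind that. The lips' grey plastic front facings (5 mm thick) cover heights 20 to 72 mm.
- shut_lip (a point): Steel tray 90 mm wide, 236 mm long, on rails. Point (moves with the tray): middle of the top edge of its front lip, on the lip's rear face, 78 mm above the bench. x points into the rack (tray comes out along -x), y along the lip, z up. Lip: upright plate 4 mm thick, 90 mm wide. Second narrow tray: shut, stays shut.
- shut_tray (a joint): How far the second narrow tray stands out, m: 0 fully home.
- bearing: Dark steel bearing ring, 62 mm outside, 30 mm bore, 16 mm high, loose, lying flat on the floor of the wide tray's rear compartment, under the clear shelf at the start. Origin: centre of its underside.
- rack: Grey sheet-metal rack fixed to the bench, 285 mm deep, 484 mm wide, 92 mm high, holding the three trays side by side at 155 mm spacing in any order. Origin on the bench, at mid width, below the inner faces of the lips of shut trays; x points into the rack. Base plate 12 mm thick begins 10 mm behind the origin; a clear plastic shelf (top face 92 mm up) covers 90 to 295 mm behind it.
- jar: Clear jar with white cap, 60 mm across, 85 mm high, loose on the bench near the left (+y) end of the rack. Origin: centre of its underside.
- roller: Black plastic flanged roller, 52 mm across, 62 mm high, loose on the bench near the right (-y) end of the rack. Origin: centre of its underside.
- carton: Loose cardboard carton, 45 x 110 x 40 mm, standing on the rack's clear shelf. Origin: centre of its underside.

How it is judged:
By the outcome, as a careful person would: the job done as asked, in the order asked, and still so for the second after the job is handed in, with the robot touching nothing.
It also fails if it takes over 51 s, if anything falls off the work surface, if the arm or the gripper's body presses on something with over 40 N, if the wrist force passes 120 N, or if a joint passes its speed limit or range.

### The arm

A 6-joint arm with a two-finger parallel gripper is mounted at the origin on the work surface. World frame = base frame: x ahead of the robot, y to its left, z up, the work surface at z = 0. Lengths are in m, angles in degrees, forces in N, time in s.
With the tool pointing down it reaches from about 0.25 to 0.85 m from the base axis. Payload 12.5 kg.
Tool frame: the origin (TCP) lies between the finger pads; the fingertips stand bot.tcp_to_tips ahead of it and the grasp point (between the pads) lies 2 mm behind it (bot.tcp_to_tips is the distance from the TCP to the fingertips, in m); z points along the fingers, y is the direction in which the jaws open and shut (so a half turn about z gives the same grasp; the last joint's range is limited). The gripper opens to 93 mm and grips with 3 to 60 N. Pads are 15 mm wide; open, the fingers measure 128 mm over their backs; the gripper's body (75 mm by 188 mm) begins 65 mm behind the grasp point.
Start: joints at [70.898, 20.094, 94.641, -0, 65.266, -4.847], TCP at [0.135, 0.533, 0.236] pointing down, gripper open.
Joint ranges: [-157.81, 157.81], [-45, 120.19], [0.68, 151.7], [-89.99, 269.99], [4.06, 180], [-164.3, 164.3]. Speed limits (degrees/s): [127.2, 127.2, 159.86, 180, 180, 180].

### API

Orientations are given as a 3x3 rotation matrix whose columns are the frame's x, y, z axes.
In Python, from workcell import bot gives the robot as it stands.
- The arm moves only by the shell command python3 -m creep 'ROWS' [FORCE]. ROWS is text: rows parted by semicolons, each of 7 numbers parted by spaces: the shift along the tool's x, y, z in m, then the turn, a rotation vector about the tool's x, y, z in degrees, then the opening, from 0 (shut) to 1 (fully open). In form: tx ty tz rx ry rz gripper; .... A call has 1 to 20 rows; each row shifts and turns the commanded pose from where the row before left it, along the tool's axes as they then stand; what a row does not reach is not made up. A row lasts 1/8 s, in which the tool goes at most 62.5 mm and 10.7 degrees, less where a joint would pass 70% of its speed; a pose out of reach is approached as far as the arm can. A call is refused whole if a number of a shift passes 0.0625 or a number of a turn 10.7, either way. A call with a gripper value outside its range is refused whole. The fingers move at their own pace and stop on an object; FORCE is the grip in N (left out, the last holds). Time passes only in rows, so rows that do not move let the fingers close. It gives the time, the measured TCP pose, the force and the opening at its end, in the units of the state.
- bot.state(): the state, without advancing time (a new reading comes with each control period).
- bot.read_camera(name): name is "scene" or "top" or "wrist"; returns the picture (384x512x3 uint8, blue, green, red); there is no depth.
- bot.camera_params(name): a dict with "fov_y" (degrees; the focal length in pixels is half the picture's height over the tangent of half this angle, whatever the lens; pixels are square), "cx", "cy" (the principal point, pixels), "distortion" ([k1, k2, p1, p2, k3] as OpenCV has them; the pictures are not rectified), "view" (4x4, takes a point from world to camera coordinates). Camera axes: x right, y down, z forward; pixel columns grow to the right and rows downward; lengths in m; the calibration is good to about 2 mm. A picture is of the moment at which its call begins: read the wrist's pose just before it. camera_params takes no time and is no camera call; for the wrist camera it gives the pose at the moment of the call.
- bot.job_done(): hands the job in, once; it reports no verdict.
The state is a dict: "time": time; "joints": joint angles; "dq": joint speeds; "joint_efforts": joint torques, N m; "ee_pos": TCP position; "ee_rot": TCP orientation; "contact_force": force on the tool from outside, world axes, zero at the start; "wrist_torque": the same for the moment, N m; "width": finger opening in m.
Only numpy, scipy, OpenCV 4.12 (cv2) and the standard library are available. Lean on these libraries where they do the work, as an engineer would, in place of code of your own. Each camera call takes 0.05 s, during which the arm holds its last target.

## Working session

There is one attempt and no reset: what is moved stays moved. The work goes in short steps, Python scripts to look and compute and a shell command to move; the robot and the scene stay as the last step left them, time stands still between calls to the robot, and variables do not carry over. Pictures are saved under pics/ and viewed, and the job is handed in when it is done.

```bash
mkdir -p pics; ls
python3 - <<'E'
from workcell import bot
import cv2
s=bot.state()
for k,v in s.items(): print(k,v)
print(bot.tcp_to_tips)
for n in("scene","top","wrist"):
    p=bot.camera_params(n); print(n,p)
    cv2.imwrite(f"pics/{n}0.png",bot.read_camera(n))
E
```

```text
pics
time 0.0
joints [ 7.08974246e+01  2.01240675e+01  9.46774741e+01  9.52595477e-04
  6.52652687e+01 -4.84862904e+00]
dq [ 0.13728073 -0.11849907 -0.05208604  0.05023271 -0.13898832  0.00584508]
joint_efforts [ 1.60647098e-03 -4.97313309e+01 -2.85254431e+01  6.99840719e-02
  2.57745932e-02 -9.36544734e-05]
ee_pos [0.13529771 0.5327604  0.23510052]
ee_rot [[-9.69212216e-01  2.46226571e-01 -3.95873834e-04]
 [ 2.46226863e-01  9.69211602e-01 -1.09690686e-03]
 [ 1.13597897e-04 -1.16061030e-03 -9.99999320e-01]]
contact_force [-0.07150204  0.18640178  0.68342661]
wrist_torque [-0.0518354  -0.06461423  0.01694351]
width 0.09316962383382518
0.017
scene {'fov_y': 51.22487572963493, 'cx': 253.51459812646405, 'cy': 191.86127533026274, 'distortion': array([-0.1181177,  0.       ,  0.       ,  0.       ,  0.       ]), 'view': array([[-0.82358572,  0.56715567, -0.00640325,  0.52266493],
       [ 0.32175693,  0.45787736, -0.82874652, -0.15734334],
       [-0.46709639, -0.68460409, -0.55958753,  1.4375796 ],
       [ 0.        ,  0.        ,  0.        ,  1.        ]])}
top {'fov_y': 52.34592944438
[... 223 characters left out ...]
72372353e-02],
       [-9.89890013e-01,  1.64238460e-04, -1.41837001e-01,
         6.73641234e-01],
       [ 1.41808107e-01,  2.13631436e-02, -9.89663618e-01,
         8.98049152e-01],
       [ 0.00000000e+00,  0.00000000e+00,  0.00000000e+00,
         1.00000000e+00]])}
wrist {'fov_y': 67.90359344087477, 'cx': 253.96909407456548, 'cy': 189.55374494774995, 'distortion': array([-0.06344538,  0.        ,  0.        ,  0.        ,  0.        ]), 'view': array([[ 0.24616545,  0.96922607, -0.00184265, -0.54830959],
       [ 0.93979188, -0.23822387,  0.24503185, -0.02762977],
       [ 0.23705229, -0.06205008, -0.96951328,  0.38973466],
       [ 0.        ,  0.        ,  0.        ,  1.        ]])}
```

View pics/scene0.png

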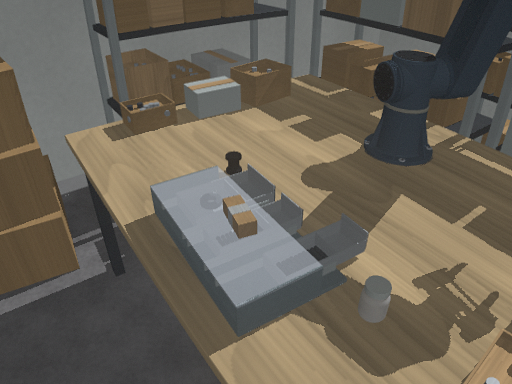

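View pics/top0.png

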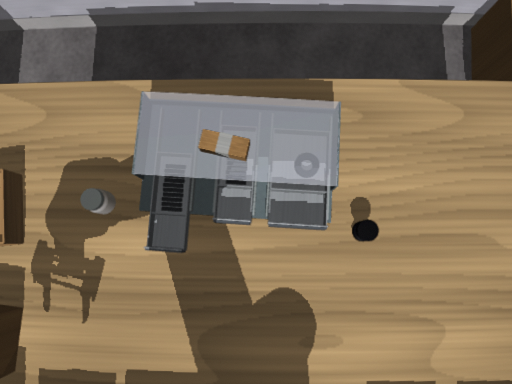

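View pics/wrist0.png

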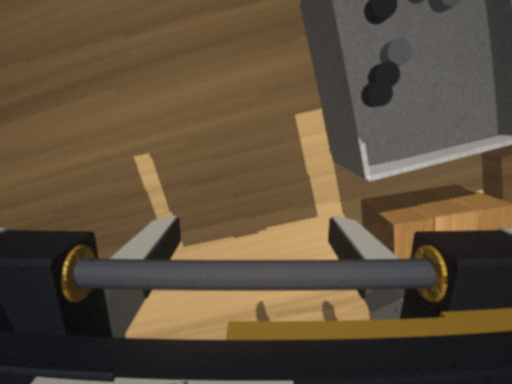

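The top view (up is +x, left is +y) shows the open narrow tray at the left, with its lip near (167,249). The shut tray's lip is near (234,221) and the wide tray's lip near (298,226). The jar is at (95,201), the roller at (365,231), the ring at (307,165), and the carton is on the shelf. I'll enlarge it.

Run:
```python
import cv2
a=cv2.imread("pics/top0.png")
cv2.imwrite("pics/topL.png",cv2.resize(a[170:270,130:250],None,fx=6,fy=6,interpolation=cv2.INTER_CUBIC))
cv2.imwrite("pics/topR.png",cv2.resize(a[160:250,210:340],None,fx=6,fy=6,interpolation=cv2.INTER_CUBIC))
```

```text
(no output)
```

View pics/topL.png

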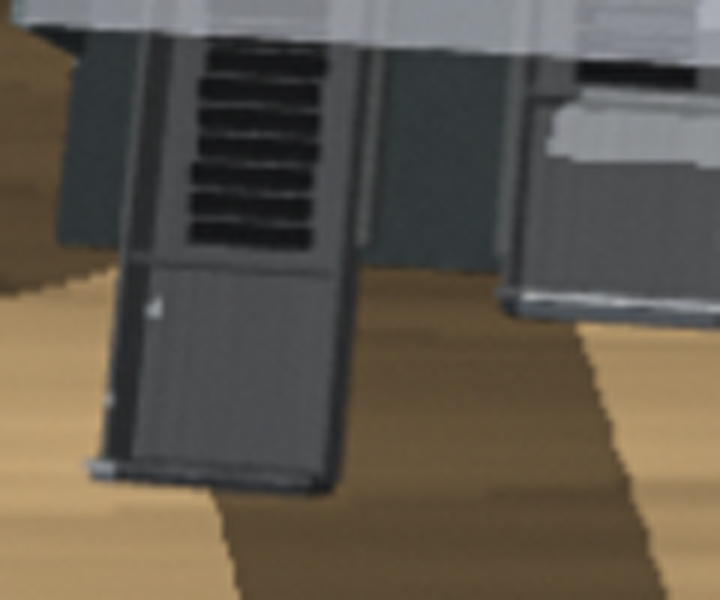

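View pics/topR.png

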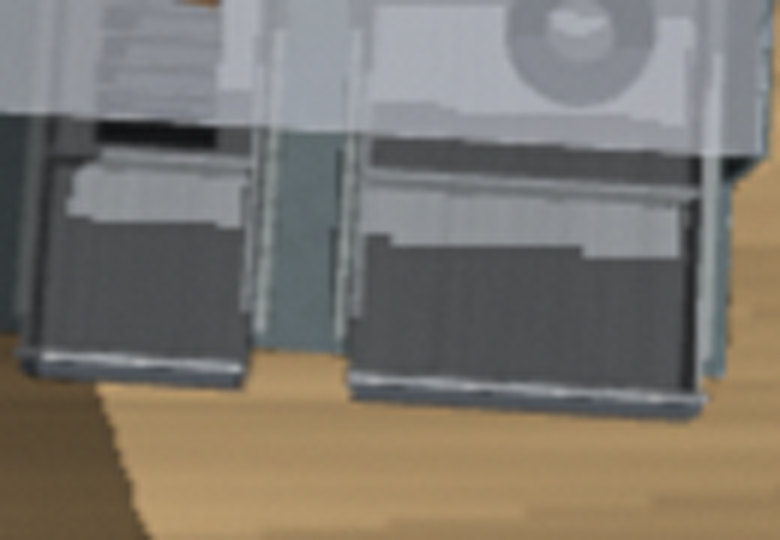

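```bash
cat > h.py <<'E'
import numpy as np, cv2
from workcell import bot
def cam(n,p=None):
    p=p or bot.camera_params(n); f=192/np.tan(np.radians(p["fov_y"])/2)
    return np.array([[f,0,p["cx"]],[0,f,p["cy"]],[0,0,1]]),np.array(p["distortion"]),np.array(p["view"])
def back(n,uv,z,p=None):
    K,d,V=cam(n,p); q=cv2.undistortPoints(np.array(uv,float).reshape(-1,1,2),K,d)[:,0]
    R,t=V[:3,:3],V[:3,3]; c=-R.T@t
    r=np.c_[q,np.ones(len(q))]@R
    return c+r*((z-c[2])/r[:,2])[:,None]
def proj(n,X,p=None):
    K,d,V=cam(n,p); return cv2.projectPoints(np.array(X,float).reshape(-1,1,3),cv2.Rodrigues(V[:3,:3])[0],V[:3,3],K,d)[0][:,0]
E
python3 - <<'E'
from h import *
np.set_printoptions(precision=4,suppress=True)
L=lambda u,v:(130+u/6-.42,170+v/6-.42); R=lambda u,v:(210+u/6-.42,160+v/6-.42)
P=back("top",[L(92,462),L(337,482),R(22,352),R(245,364),R(348,376),R(704,396)],.078)
print(P)
for i in(0,2,4):
    d=P[i+1]-P[i]; print(np.linalg.norm(d),np.degrees(np.arctan2(d[0],-d[1])),(P[i]+P[i+1])/2)
d=P[5]-P[2];print(np.degrees(np.arctan2(d[0],-d[1])))
print(back("top",[(95,200)],.085),back("top",[(365,230)],.062))
print("carton",back("top",[(225,145)],.132))
E
```

```text
[[ 0.5324  0.3157  0.078 ]
 [ 0.5255  0.2194  0.078 ]
 [ 0.5991  0.1566  0.078 ]
 [ 0.5946  0.07    0.078 ]
 [ 0.59    0.0301  0.078 ]
 [ 0.5824 -0.1072  0.078 ]]
0.09652356484150554 -4.084331348164028 [0.529  0.2675 0.078 ]
0.08680001063997998 -2.943586216888012 [0.5968 0.1133 0.078 ]
0.13750742198930116 -3.193415374000683 [ 0.5862 -0.0385  0.078 ]
-3.620567170022023
[[0.6406 0.4387 0.085 ]] [[ 0.5726 -0.1994  0.062 ]]
carton [[0.7602 0.1261 0.132 ]]
```

```bash
python3 -m creep '0 0 0 0 0 -5.5 0; 0 0 0 0 0 -5.5 0; -0.036 -0.024 0 0 0 0 0; -0.036 -0.024 0 0 0 0 0; -0.036 -0.024 0 0 0 0 0; -0.036 -0.024 0 0 0 0 0; -0.036 -0.024 0 0 0 0 0; -0.036 -0.024 0 0 0 0 0; -0.036 -0.024 0 0 0 0 0; -0.036 -0.024 0 0 0 0 0; -0.036 -0.024 0 0 0 0 0; -0.036 -0.024 0 0 0 0 0; 0 0 0 0 0 0 0; 0 0 0 0 0 0 0' 10
python3 - <<'E'
from h import *
np.set_printoptions(precision=4,suppress=True)
s=bot.state(); print(s["ee_pos"],s["ee_rot"],s["joints"])
p=bot.camera_params("wrist"); np.save("p1.npy",p,allow_pickle=True)
cv2.imwrite("pics/w1.png",bot.read_camera("wrist"))
a=cv2.imread("pics/top0.png")
b=cv2.resize(a[85:195,130:345],None,fx=3.7,fy=3.7,interpolation=cv2.INTER_CUBIC); cv2.imwrite("pics/topB.png",b)
E
```

```text
time: 1.9
ee_pos: [0.4807, 0.2731, 0.2353]
ee_rot: [[-0.998, 0.057, -0.001], [0.057, 0.998, -0.0], [0.001, -0.0, -1.0]]
contact_force: [-0.3, 0.7, -0.5]
width: 0.0008
[0.4807 0.2731 0.2353] [[-0.9984  0.057  -0.0008]
 [ 0.057   0.9984 -0.0002]
 [ 0.0008 -0.0002 -1.    ]] [ 24.7737  20.4344  94.1942   0.0124  65.4172 -61.9641]
```

View pics/w1.png

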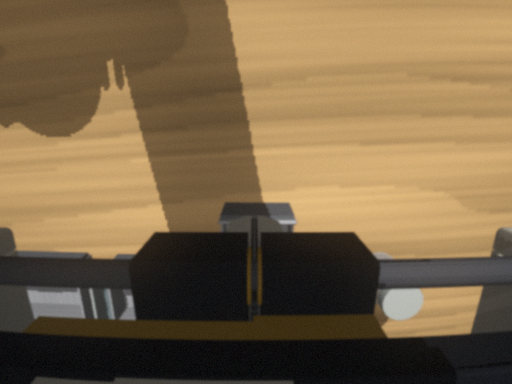

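View pics/topB.png

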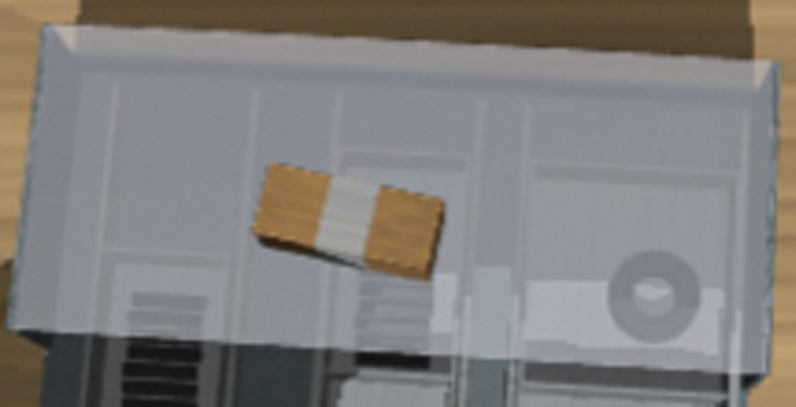

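Run:
```python
from h import *
np.set_printoptions(precision=4,suppress=True)
f=lambda u,v:(130+u/3.7-.4,85+v/3.7-.4)
P=back("top",[f(43,22),f(778,62),f(8,328),f(770,378)],.092); print(P)
for i in(0,2):
    d=P[i+1]-P[i]; print(np.linalg.norm(d),np.degrees(np.arctan2(d[0],-d[1])))
p=np.load("p1.npy",allow_pickle=True).item()
print(back("wrist",[(222,222),(294,222),(222,204),(294,204)],.072,p))
K,d,V=cam("wrist",p); print(-V[:3,:3].T@V[:3,3])
```

```text
[[ 0.9087  0.3378  0.092 ]
 [ 0.8777 -0.1433  0.092 ]
 [ 0.7034  0.35    0.092 ]
 [ 0.6711 -0.1318  0.092 ]]
0.48214933928326326 -3.679076889525733
0.48297568317556583 -3.8408819462784956
[[0.5272 0.2323 0.072 ]
 [0.532  0.3159 0.072 ]
 [0.5054 0.2342 0.072 ]
 [0.5101 0.3164 0.072 ]]
[0.4121 0.2764 0.3838]
```

```bash
python3 -m creep '0 0 0.03 0 0 0.45 0; 0 0 0.03 0 0 0 0; 0 0 0.03 0 0 0 0; 0 0 0.03 0 0 0 0; 0 0 0.03 0 0 0 0; 0 0 0.03 0 0 0 0; 0 0 0 0 0 0 0; -0.01 0 0 0 0 0 0; -0.01 0 0 0 0 0 0; -0.01 0 0 0 0 0 0; -0.01 0 0 0 0 0 0; -0.01 0 0 0 0 0 0; 0 0 0 0 0 0 0'
python3 - <<'E'
from h import *
p=bot.camera_params("wrist")
cv2.imwrite("pics/w2.png",bot.read_camera("wrist"))
E
```

```text
time: 3.58
ee_pos: [0.532, 0.2696, 0.0556]
ee_rot: [[-0.998, 0.065, 0.001], [0.065, 0.998, 0.0], [-0.001, 0.0, -1.0]]
contact_force: [-0.7, -0.4, 0.1]
width: 0.0005
```

View pics/w2.png

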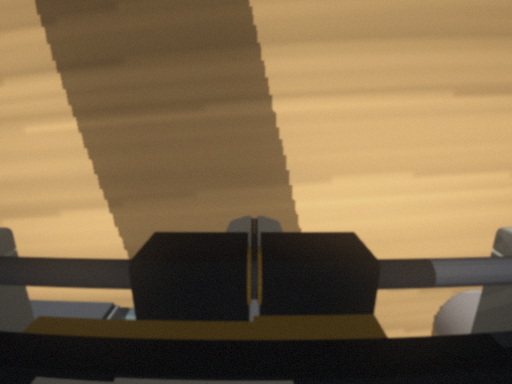

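The fingers are in front of the facing and nothing else is near. I'll keep pushing.

```bash
python3 -m creep '-0.01 0 0 0 0 0 0; -0.01 0 0 0 0 0 0; -0.01 0 0 0 0 0 0; -0.01 0 0 0 0 0 0; -0.01 0 0 0 0 0 0' && python3 -m creep '-0.003 0 0 0 0 0 0; -0.003 0 0 0 0 0 0; 0 0 0 0 0 0 0'
python3 - <<'E'
from h import *
cv2.imwrite("pics/t2.png",cv2.resize(bot.read_camera("top")[150:250,130:350],None,fx=3.6,fy=3.6,interpolation=cv2.INTER_CUBIC))
E
```

```text
time: 4.25
ee_pos: [0.5816, 0.2665, 0.0555]
ee_rot: [[-0.998, 0.065, -0.0], [0.065, 0.998, -0.0], [0.0, -0.0, -1.0]]
contact_force: [-3.2, 1.5, -1.5]
width: 0.0005
time: 4.62
ee_pos: [0.5874, 0.2661, 0.0559]
ee_rot: [[-0.998, 0.065, 0.001], [0.065, 0.998, 0.0], [-0.001, 0.0, -1.0]]
contact_force: [-0.8, -0.4, -0.4]
width: 0.0006
```

View pics/t2.png

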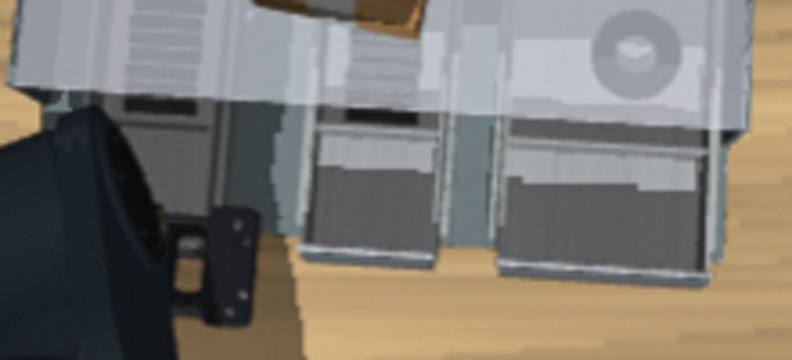

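The arm hides the lip, but nothing else has moved. There's no stop yet, so I'll go on in small steps until the force rises.

```bash
python3 -m creep '-0.002 0 0 0 0 0 0; -0.001 0 0 0 0 0 0' ; python3 -m creep '-0.001 0 0 0 0 0 0; -0.001 0 0 0 0 0 0';python3 -m creep '-0.001 0 0 0 0 0 0; -0.001 0 0 0 0 0 0'
```

```text
time: 4.92
ee_pos: [0.5901, 0.266, 0.0559]
ee_rot: [[-0.998, 0.065, 0.0], [0.065, 0.998, 0.0], [-0.0, 0.0, -1.0]]
contact_force: [-2.5, -0.7, 1.3]
width: 0.0002
time: 5.18
ee_pos: [0.5903, 0.266, 0.0558]
ee_rot: [[-0.998, 0.064, -0.004], [0.064, 0.998, -0.0], [0.004, -0.001, -1.0]]
contact_force: [-17.7, 0.7, 13.4]
width: 0.0005
time: 5.42
ee_pos: [0.5903, 0.266, 0.0558]
ee_rot: [[-0.998, 0.064, -0.009], [0.064, 0.998, -0.001], [0.008, -0.002, -1.0]]
contact_force: [-29.3, 0.6, 21.8]
width: 0.0004
```

```bash
python3 -m creep '0.01 0 0 0 0 0 0; 0.02 0 0 0 0 0 0; 0.02 0 0 0 0 0 0; 0 0 -0.03 0 0 0 0; 0 0 -0.03 0 0 0 0; 0 0 -0.03 0 0 0 0; 0 0 -0.035 0 0 0 0; -0.009 -0.03 0 0 0 0 0; -0.009 -0.03 0 0 0 0 0; -0.009 -0.03 0 0 0 0 0; -0.009 -0.03 0 0 0 0 0; -0.009 -0.03 0 0 0 0 0; -0.009 -0.03 0 0 0 0 0; -0.009 -0.03 0 0 0 0 0; -0.009 -0.03 0 0 0 0 0; -0.009 -0.03 0 0 0 0 0; -0.009 -0.03 0 0 0 0 0; 0 0 0 0 0 0 0'
python3 - <<'E'
from h import *
cv2.imwrite("pics/t3.png",cv2.resize(bot.read_camera("top")[150:250,130:350],None,fx=3.6,fy=3.6,interpolation=cv2.INTER_CUBIC))
cv2.imwrite("pics/w3.png",bot.read_camera("wrist"))
E
```

```text
time: 7.68
ee_pos: [0.6149, -0.0381, 0.1806]
ee_rot: [[-0.998, 0.067, 0.001], [0.067, 0.998, -0.0], [-0.001, -0.0, -1.0]]
contact_force: [-0.4, -0.1, 0.2]
width: 0.0002
```

View pics/t3.png

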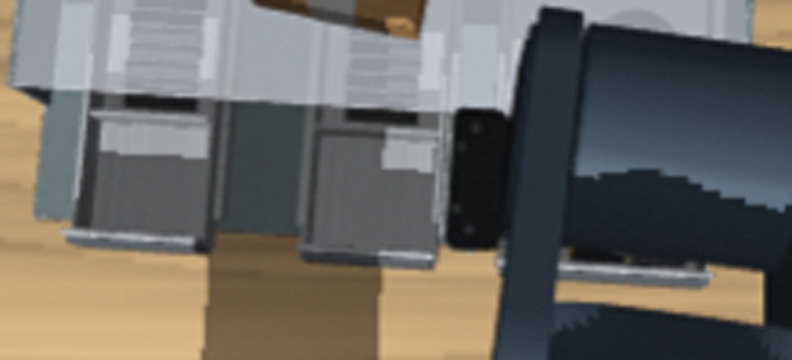

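View pics/w3.png

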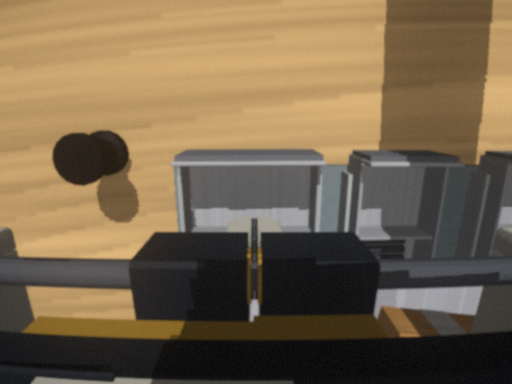

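The narrow tray's lip is now in line with the shut tray's. The wrist view shows the fingers at column 254, over the middle of the wide well, with the lip's rear edge at about v=163. I'll lower and take up the gap.

```bash
python3 -m creep '0 0 0.03 0 0 0 0; 0 0 0.03 0 0 0 0; 0 0 0.03 0 0 0 0; 0 0 0.02 0 0 0 0; 0 0 0.012 0 0 0 0; 0 0 0 0 0 0 0; 0.005 0 0 0 0 0 0; 0.005 0 0 0 0 0 0; 0.005 0 0 0 0 0 0; 0.005 0 0 0 0 0 0; 0.005 0 0 0 0 0 0; 0.005 0 0 0 0 0 0; 0.005 0 0 0 0 0 0'
python3 - <<'E'
from h import *
cv2.imwrite("pics/w4.png",bot.read_camera("wrist"))
E
```

```text
time: 9.4
ee_pos: [0.5795, -0.034, 0.0589]
ee_rot: [[-0.998, 0.065, 0.001], [0.065, 0.998, -0.0], [-0.001, -0.0, -1.0]]
contact_force: [1.9, -0.8, 2.8]
width: 0.0006
```

View pics/w4.png

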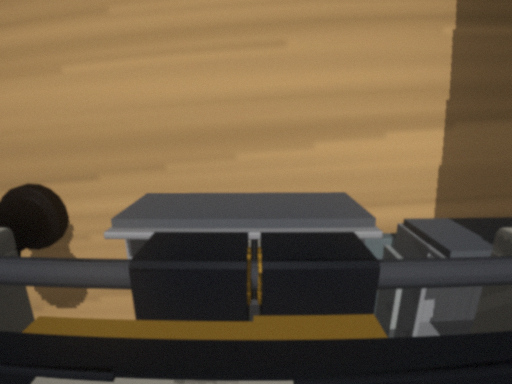

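The fingertip is hooked behind the lip and the tray is following it. I'll draw on, slowly.

```bash
python3 -m creep '0.005 0 0 0 0 0 0; 0.007 0 0 0 0 0 0; 0.007 0 0 0 0 0 0; 0.007 0 0 0 0 0 0; 0.007 0 0 0 0 0 0; 0.007 0 0 0 0 0 0; 0.007 0 0 0 0 0 0; 0.007 0 0 0 0 0 0; 0.007 0 0 0 0 0 0; 0.007 0 0 0 0 0 0; 0.007 0 0 0 0 0 0; 0.006 0 0 0 0 0 0; 0.005 0 0 0 0 0 0; 0.004 0 0 0 0 0 0; 0.003 0 0 0 0 0 0; 0.002 0 0 0 0 0 0'; python3 -m creep '0.002 0 0 0 0 0 0; 0.002 0 0 0 0 0 0'; python3 -m creep '0.002 0 0 0 0 0 0; 0.002 0 0 0 0 0 0'
```

```text
time: 11.45
ee_pos: [0.4846, -0.0278, 0.0586]
ee_rot: [[-0.998, 0.065, -0.0], [0.065, 0.998, 0.0], [0.0, 0.0, -1.0]]
contact_force: [2.9, -2.0, -0.3]
width: 0.0003
time: 11.7
ee_pos: [0.4807, -0.0276, 0.0586]
ee_rot: [[-0.998, 0.065, -0.0], [0.065, 0.998, 0.0], [0.0, 0.0, -1.0]]
contact_force: [3.7, -2.3, -0.6]
width: 0.0001
time: 11.95
ee_pos: [0.4794, -0.0275, 0.059]
ee_rot: [[-0.998, 0.065, 0.007], [0.065, 0.998, -0.001], [-0.007, -0.0, -1.0]]
contact_force: [21.0, -0.4, -15.4]
width: 0.0003
```

```bash
python3 -m creep '0.002 0 0 0 0 0 0; 0 0 0 0 0 0 0'; python3 -m creep '-0.008 0 0 0 0 0 0; -0.015 0 0 0 0 0 0; 0 0 0 0 0 0 0; 0 0 -0.02 0 0 0 0; 0 0 -0.03 0 0 0 0; 0 0 -0.04 0 0 0 0; 0 0 -0.04 0 0 0 0; 0 0 -0.04 0 0 0 0;  0.04 0 0 0 0 0 0; 0.04 0 0 0 0 0 0; 0.04 0 0 0 0 0 0; 0.04 0 0 0 0 0 0; 0 0 0 0 0 0 0; 0 0 0 0 0 0 0'
python3 - <<'E'
from h import *
cv2.imwrite("pics/t5.png",cv2.resize(bot.read_camera("top")[80:270,70:390],None,fx=2.5,fy=2.5,interpolation=cv2.INTER_CUBIC))
cv2.imwrite("pics/s5.png",bot.read_camera("scene"))
E
```

```text
time: 12.2
ee_pos: [0.4795, -0.0276, 0.0594]
ee_rot: [[-0.998, 0.065, 0.011], [0.065, 0.998, -0.001], [-0.011, -0.0, -1.0]]
contact_force: [25.0, 0.6, -18.5]
width: 0.0002
time: 13.95
ee_pos: [0.3383, -0.0184, 0.2287]
ee_rot: [[-0.998, 0.065, 0.0], [0.065, 0.998, -0.0], [-0.0, 0.0, -1.0]]
contact_force: [0.1, 0.3, -0.1]
width: 0.0004
```

View pics/t5.png

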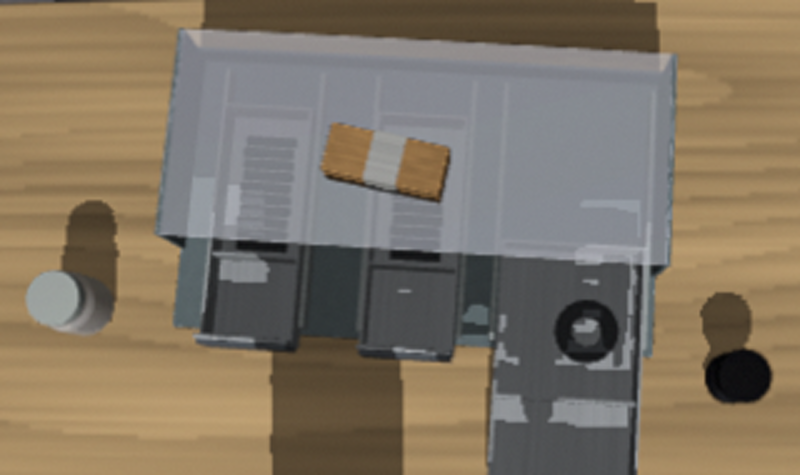

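View pics/s5.png

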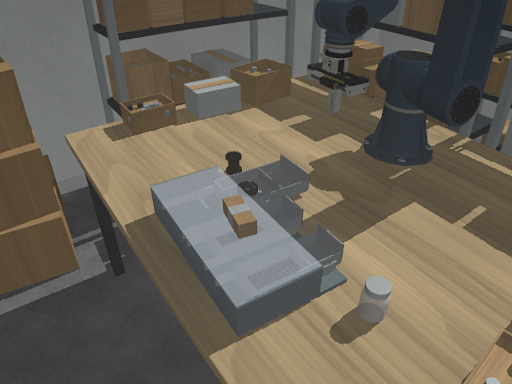

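Both narrow trays are shut, the wide one is out with the ring in it, and the jar, roller and carton are where they were. I'll measure the lips in enlarged crops.

Run:
```python
from h import *
a=bot.read_camera("top"); cv2.imwrite("pics/top6.png",a)
cv2.imwrite("pics/c6.png",cv2.resize(a[200:290,140:340],None,fx=4,fy=4,interpolation=cv2.INTER_CUBIC))
```

```text
(no output)
```

View pics/c6.png

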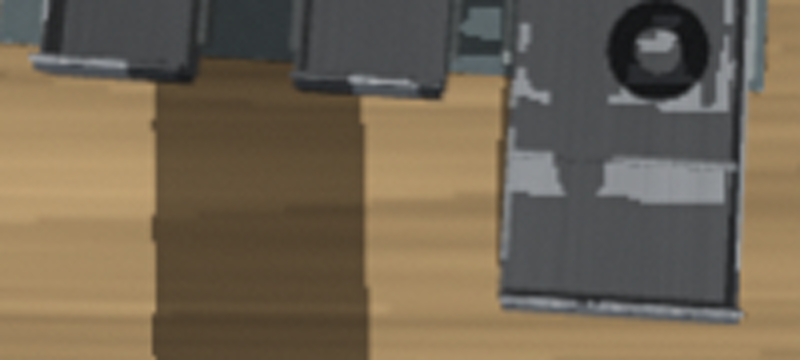

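Run:
```python
from h import *
np.set_printoptions(precision=4,suppress=True)
f=lambda u,v:(140+u/4-.4,200+v/4-.4)
P=back("top",[f(32,54),f(197,68),f(293,74),f(443,84),f(501,295),f(740,309)],.078)
m=(P[::2]+P[1::2])/2; print(m)
x=np.array([.998,-.0645,0]); print((m-m[1])@x)
```

```text
[[ 0.6067  0.2631  0.078 ]
 [ 0.5966  0.1138  0.078 ]
 [ 0.4695 -0.0317  0.078 ]]
[ 0.0004  0.     -0.1174]
```

```bash
python3 -c "
from workcell import bot
print(bot.job_done())"
```

```text
the job is handed in; nothing more can be done
None
```

The job is done and handed in, at about 14 s of the 51 s allowed. I pushed the narrow tray home with the closed fingers until it met its stop at about 29 N. Then I hooked the fingertips behind the wide tray's lip, drew it out to its outer stop, and lifted the arm clear.

**Narrow tray:** in the last top picture its lip lines up with the shut tray's to 0.4 mm.

**Wide tray:** the picture puts it 117 mm out, not the nominal 120 mm. That is about what the calibration and my pixel readings allow. It stopped firmly: a further 2 mm of commanded pull raised the force from 21 to 25 N with no movement.

**Everything else:** the third tray is still shut and the ring lies in the wide tray. By eye, the jar, roller and carton stand where they were. The wrist force read about 0 after the arm withdrew.

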